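# Set out the drinks corner of a butler's pantry

## Robot

A 6-joint arm with a two-finger parallel gripper is mounted at the origin on the work surface. World frame = base frame: x ahead of the robot, y to its left, z up, the work surface at z = 0. Lengths are in mm, angles in rad, forces in N, time in s.
With the tool pointing down it reaches from about 400 to 925 mm from the base axis. Payload 12.5 kg.
Tool frame: the origin (TCP) lies on the mounting face of the last link; the fingertips stand 190 mm ahead of it and the grasp point (between the pads) lies 171 mm ahead of it; z points along the fingers, y is the line along which they close (so a half turn about z gives the same grasp; the last joint's range is limited). The gripper opens to 95 mm and grips with 3 to 60 N. Pads are 20 mm wide; open, the fingers measure 119 mm over their backs; the gripper's body (75 mm by 180 mm) begins 59 mm behind the grasp point.
Start: joints at [1.073, 0.491, 1.559, -0, 1.092, -0.106], TCP at [238.635, 577.649, 404.761] pointing down, gripper open.
Joint ranges: [-3.1, 3.1], [-0.84, 2.19], [0.05, 2.79], [-1.13, 4.28], [0.06, 2.93], [-2.69, 2.69]. Speed limits (rad/s): [2.22, 2.22, 2.79, 3.14, 3.14, 3.14].

## Interface

Orientations are given as [roll, pitch, yaw] about the fixed x, y, z axes, in that order (R = Rz(yaw) Ry(pitch) Rx(roll)).
In Python, from cell import * gives the robot as it stands.
- The arm moves only by the tool arm_command, never from a script. Its argument "rows" is a list that holds one entry, the list of rows, each a list of 7 numbers: the shift along the tool's x, y, z normalised to -1 to 1, where 1 is 0.15 m, then the turn, a rotation vector about the tool's x, y, z normalised to -1 to 1, where 1 is 360 degrees, then the opening, from -1 (shut) to 1 (fully open). A call has 1 to 10 rows; each row is the pose to reach, as a shift and turn from the pose commanded when the call began, along the tool's axes at that moment, turning the shorter way round; what a row does not reach only later rows make up. A row lasts 1/12 s, in which the tool goes at most 41.7 mm and 7.16 degrees, less where a joint would pass 70% of its speed; a pose out of reach is approached as far as the arm can. A call with a number of a shift or a turn outside -1 to 1 is refused whole. A call with a gripper value outside its range is refused whole. The fingers move at their own pace and stop on an object; the grip force is fixed at half the most. Time passes only in rows, so rows that repeat a pose let the fingers close. It gives the time, the measured TCP pose, the force, the opening and the grip force at its end, in the units of the state.
- state(): the state, without advancing time (a new reading comes with each control period).
- read_camera(name): name is "scene" or "top" or "wrist"; returns (picture, depth): 384x512x3 uint8, red, green, blue; 384x512 float32, mm along the optical axis (not along the pixel's ray), 0 where there is no reading.
- get_calibration(name): a dict with "camera_matrix" (3x3 intrinsics, pixels), "D" ([k1, k2, p1, p2, k3] as OpenCV has them; the pictures are not rectified), "position" and "orientation" of the camera in the world; the wrist camera has in their place "hand_eye" (4x4, takes a point from camera to tool coordinates, whose origin is the TCP and whose axes are the flange's). Camera axes: x right, y up, looking along -z (the intrinsics and any distortion apply to the point x, -y, -z); pixel columns grow to the right and rows downward; lengths in mm; the calibration is good to about 2 mm. A picture is of the moment at which its call begins: read the wrist's pose just before it. get_calibration takes no time and is no camera call.
- job_done(): hands the job in; it is judged then, once.
The state is a dict: "t": time; "joints": joint angles; "qvel": joint speeds; "tau": joint torques, N m; "eef_pos": TCP position; "tcp_rot": TCP orientation; "ft_force": force on the tool from outside, world axes, zero at the start; "moment": the same for the moment, N m; "opening": opening from 0.0 (shut) to 1.0 (fully open); "grip_force": force on a finger pad.
Only numpy, scipy, OpenCV 4.12 (cv2) and the standard library are available. Lean on these libraries where they do the work, as an engineer would, in place of code of your own. Each camera call takes 0.05 s, during which the arm holds its last target. There are 200 camera calls.

## Task

Set out the drinks corner (left as the robot sees it). Lay the cork coaster flat on the counter exactly midway between the little white house and the brass candlestick and stand the green tumbler upright centred on top of it; stand the blue jar upright in the middle of the dark wooden trivet and seat its wooden lid fully home on top. Stand the amber bottle upright on the counter to the left of the trivet, level with the trivet's middle and with a gap of about 3 cm from the trivet's left edge, and do not shift the steel shaker or the grey mug.

Things in the scene. Friction and masses are not known exactly. Their poses are not given: they have to be found in the camera images.
- house: Landmark, does not move: white ceramic toy house with a terracotta roof, walls 60 x 60 mm, 70 mm high, pitched roof to 100 mm and a thin chimney to 110 mm, dark door on its -x face (roughly facing the robot, turned by up to 0.2 rad). Origin: centre of its underside, on the counter; z up. The candlestick stands beside it, 250 mm away between origins, along the house's own +y or -y axis.
- candlestick: Landmark, does not move: round brass candlestick with foot 76 mm in diameter and a white candle stub, 130 mm high in all. Origin: centre of its underside, on the counter; z up.
- trivet: Target, does not move: square dark-wood trivet 100 x 100 mm, 12 mm thick. Origin: centre of its underside, on the counter; top at +12 mm. Axes square to its edges, z up; +y points to the robot's left (turned by up to 0.15 rad), +x away from the robot.
- coaster: Loose round cork coaster, 64 mm in diameter, 12 mm thick, lying flat. Origin: centre of its underside; z up.
- tumbler: Loose green glass tumbler, open top, standing upright: 85 mm high, 52 mm in diameter at the foot, 58 mm at the rim. Origin: centre of its underside; z up.
- jar: Loose blue ceramic jar without lid, open top, standing upright: 64 mm in diameter, 70 mm high, wall 4 mm (mouth 56 mm). Origin: centre of its underside; z up.
- lid: Loose pale wooden lid of the jar, lying the right way up: a plug 47 mm in diameter and 5 mm high underneath, above it a disc 64 mm in diameter from 5 to 13 mm, above that a brass knob 18 mm in diameter from 13 to 37 mm. Origin: centre of the plug's underside; z up. Fully home, the plug is inside the jar's mouth and the disc rests on its rim: the lid's origin is then 65 mm above the jar's.
- tonic: Loose stubby amber glass bottle, standing upright, white cap and paper label: body 56 mm in diameter, straight up to 90 mm, then a short neck and a 30 mm wide cap, 122 mm high in all. Origin: centre of its underside; z up.
- shaker: Bystander, loose, leave alone: small steel shaker, 34 mm in diameter, 70 mm high. Origin: centre of its underside.
- mug: Bystander, loose, leave alone: grey mug, 76 mm in diameter plus a handle, 85 mm high. Origin: centre of its underside.

How it is judged (in metres and radians):
At the end, for the whole second after the job is handed in: Upright, at rest: coaster on counter, within 15 mm of midway house-candlestick; tumbler on coaster, centred to 10 mm; jar on trivet, centred to 15 mm; lid home on jar (7 mm sideways, 3 mm in height); bottle on counter, 10 to 50 mm off the trivet's left edge, within 20 mm of level with its middle (horizontal distance between coaster and house below 0.14 m and horizontal distance between coaster and candlestick below 0.14 m and x of coaster in the frame of house between -0.015 and 0.015 m and height (world z) of each of coaster, tonic below 0.004 m and horizontal distance between tumbler and coaster below 0.01 m and height (world z) of tumbler between 0.009 and 0.015 m and horizontal distance between jar and trivet below 0.015 m and height (world z) of jar between 0.009 and 0.015 m and horizontal distance between lid and jar below 0.007 m and z of lid in the frame of jar between 0.062 and 0.068 m and y of tonic in the frame of trivet between 0.088 and 0.128 m and x of tonic in the frame of trivet between -0.02 and 0.02 m and angle between each of coaster, tumbler, jar, lid, tonic's own z axis and vertical below 0.1 rad and linear speed of each of coaster, tumbler, jar, lid, tonic below 0.02 m/s); the robot touches nothing.
It fails at once if the shaker is shifted by more than 25 mm (distance of shaker from where it was at the start of the episode above 0.025 m).
It fails at once if the mug is shifted by more than 25 mm (distance of mug from where it was at the start of the episode above 0.025 m).
It also fails if it takes over 136 s, if anything falls off the work surface, if the arm or the gripper's body presses on something with over 40 N, if the wrist force passes 120 N, or if a joint passes its speed limit or range.

## Working session

There is one attempt and no reset: what is moved stays moved. The work goes in short steps, Python scripts to look and compute and a tool call to move; the robot and the scene stay as the last step left them, time stands still between calls to the robot, and variables do not carry over. Pictures are saved under pics/ and viewed, at most 14 in all, crops included, and the job is handed in when it is done.

Besides the shell and the picture viewer there is one more tool, called after ">>>" as name(argument=value, ...) on one line, values as JSON. arm_command: Moves the arm, as the interface text tells. Its arguments: {"type":"object","properties":{"rows":{"type":"array","items":{"type":"array","items":{"type":"array","items":{"type":"number","minimum":-1,"maximum":1}}}}},"required":["rows"]}

```bash
mkdir -p pics; ls; python3 - <<'E'
from cell import *
import cv2,numpy as np
print(state())
for n in("scene","top"):
    im,d=read_camera(n); np.savez(f"pics/{n}0.npz",im=im,d=d); cv2.imwrite(f"pics/{n}0.png",cv2.resize(im[:,:,::-1],(800,600)))
    print(n,get_calibration(n))
print(get_calibration("wrist"))
E
```

```text
pics
{'t': 0.0, 'joints': array([ 1.07340436e+00,  4.91575651e-01,  1.55946359e+00, -9.95546870e-07,
        1.09168137e+00, -1.05583643e-01]), 'qvel': array([ 0.00087623, -0.00160179, -0.00022959, -0.00191361, -0.00137908,
        0.0009774 ]), 'tau': array([-1.11886304e-03, -6.12631202e+01, -2.58179140e+01,  6.92363572e-02,
        4.82474989e-02, -4.02597516e-05]), 'eef_pos': array([238.61671184, 577.62132251, 404.14675708]), 'tcp_rot': array([-3.14047088e+00, -1.17994880e-04,  2.74978472e+00]), 'ft_force': array([-0.54344645, -0.35683618,  0.11221086]), 'moment': array([0.02114321, 0.04394864, 0.01984564]), 'grip_force': 0.0, 'opening': 1.003019279367529}
scene {'camera_matrix': array([[381.12440064,   0.        , 259.10582743],
       [  0.        , 381.12440064, 191.02689225],
       [  0.        ,   0.        ,   1.        ]]), 'D': array([-0.12722272,  0.        ,  0.        ,  0.        ,  0.        ]), 'position': array([1202.06124124,  363.48602332,  759.01884254]), 'orientation': array([0.80562495, 0.01545649, 2.08531957])}
top {'camera_matrix': array([[361.54124327,   0.
[... 242 characters left out ...]
 -17.97289975, 1111.94291573]), 'orientation': array([ 0.14028958,  0.0095849 , -1.54523669])}
{'camera_matrix': array([[282.69818797,   0.        , 257.42553516],
       [  0.        , 282.69818797, 195.19480635],
       [  0.        ,   0.        ,   1.        ]]), 'D': array([-0.06940111,  0.        ,  0.        ,  0.        ,  0.        ]), 'hand_eye': array([[ 2.33921982e-04,  9.68029536e-01,  2.50836127e-01,
         7.17750128e+01],
       [ 9.99999739e-01, -5.48465845e-05, -7.20904158e-04,
         3.23925732e-01],
       [-6.84099013e-04,  2.50836230e-01, -9.68029296e-01,
         1.90063342e+01],
       [ 0.00000000e+00,  0.00000000e+00,  0.00000000e+00,
         1.00000000e+00]])}
```

View pics/top0.png

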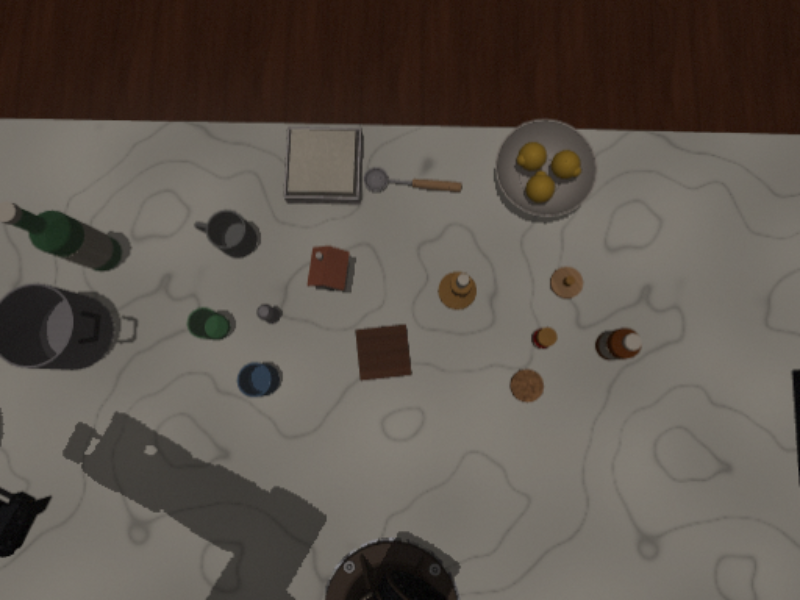

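View pics/scene0.png

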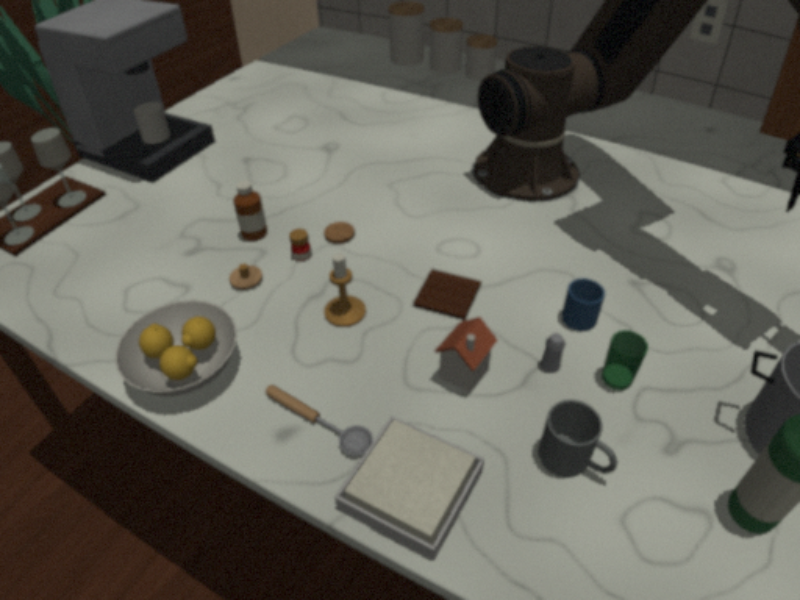

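The top view (800x600) shows the house at (330,268), candlestick (458,290), trivet (384,352), coaster (527,385), jar (258,378), tumbler (208,323), shaker (268,312), mug (232,232), lid (566,282) and amber bottle (620,343). There is also an unlisted small red pot at (543,338). The scene view confirms this.

```bash
cat > h.py <<'E'
from cell import *
import cv2,numpy as np
from scipy.spatial.transform import Rotation as R
from scipy.optimize import least_squares
def cloud(im,d,cal,T=None):
    v,u=np.mgrid[:384,:512]; p=np.stack([u,v],-1).reshape(-1,1,2).astype(float)
    n=cv2.undistortPoints(p,cal["camera_matrix"],np.array(cal["D"])).reshape(-1,2)
    z=d.reshape(-1); P=np.c_[n[:,0]*z,-n[:,1]*z,-z]
    if T is None: W=P@R.from_euler('xyz',cal["orientation"]).as_matrix().T+cal["position"]
    else: W=P@T[:3,:3].T+T[:3,3]
    W[z==0]=np.nan
    return W.reshape(384,512,3)
def wrist():
    s=state(); im,d=read_camera("wrist"); c=get_calibration("wrist")
    Tt=np.eye(4); Tt[:3,:3]=R.from_euler('xyz',s["tcp_rot"]).as_matrix(); Tt[:3,3]=s["eef_pos"]
    return im,d,cloud(im,d,c,Tt@c["hand_eye"])
def circ(P,r):
    f=least_squares(lambda c:np.hypot(P[:,0]-c[0],P[:,1]-c[1])-r,P[:,:2].mean(0),loss='soft_l1',f_scale=2); return f.x,np.sqrt((f.fun**2).mean())
def move(p,yaw,call=True):
    "tool-axis shift to TCP at p, yaw"
    s=state(); M=R.from_euler('xyz',s["tcp_rot"]).as_matrix()
    G=R.from_euler('xyz',[np.pi,0,yaw]).as_matrix()
    print("shift",np.round(M.T@(np.array(p)-s["eef_pos"])/150,4),"rot",np.round((R.from_matrix(M.T@G)).as_rotvec()/2/np.pi,4))
E
python3 - <<'E'
from h import *
px=dict(house=(330,268),cand=(458,290),trivet=(384,352),coaster=(527,385),jar=(258,378),tumbler=(208,323),shaker=(268,312),mug=(232,232),lid=(566,282),tonic=(620,343),pot=(543,338))
C={}
for n in("top","scene"):
    z=np.load(f"pics/{n}0.npz"); C[n]=(z["im"],cloud(z["im"],z["d"],get_calibration(n)))
W=C["top"][1]
for k,(u,v) in px.items():
    c=W[int(v/1.5625),int(u/1.5625)]
    print(k,np.round(c))
    for n in C:
        Q=C[n][1].reshape(-1,3); m=(np.hypot(Q[:,0]-c[0],Q[:,1]-c[1])<65)
        Q=Q[m]; zt=np.nanpercentile(Q[Q[:,2]>6][:,2],[98]) if (Q[:,2]>6).any() else 0
        S=Q[Q[:,2]>max(zt-8,5)]
        if len(S)>4:
            (cc,r)=cv2.minEnclosingCircle(S[:,:2].astype(np.float32)); print("  ",n,len(S),np.round(zt),np.round(cc,1),round(r,1),"med table",np.round(np.median(Q[Q[:,2]<5][:,2]),1), np.round(np.median(S,0)))
E
```

```text
house [621. 127.  98.]
   top 38 [109.] [624.9 133.9] 34.1 med table 0.3 [638. 140. 103.]
   scene 135 [107.] [628.2 138.5] 36.7 med table 1.7 [641. 138. 102.]
cand [ 588. -108.   90.]
   top 48 [132.] [ 599.3 -113.7] 10.7 med table 0.5 [ 598. -113.  130.]
   scene 51 [131.] [ 603.4 -111.6] 10.8 med table 0.8 [ 605. -111.  130.]
trivet [474.  29.  12.]
   top 1021 [17.] [474.3  28.6] 64.8 med table 0.8 [474.  29.  13.]
   scene 847 [15.] [476.3  30.3] 63.8 med table 0.3 [480.  32.  12.]
coaster [ 418. -250.   12.]
   top 343 [17.] [ 418.4 -250. ] 31.9 med table 0.8 [ 418. -250.   13.]
   scene 206 [16.] [ 419.5 -248.4] 33.7 med table 0.8 [ 423. -247.   12.]
jar [420. 271.   7.]
   top 109 [73.] [416.6 262. ] 32.2 med table 0.9 [414. 261.  70.]
   scene 139 [71.] [420.1 261.7] 33.9 med table 1.7 [418. 262.  69.]
tumbler [524. 375.  11.]
   top 83 [88.] [517.8 359.1] 29.3 med table 0.6 [522. 361.  85.]
   scene 162 [86.] [518.6 359.1] 30.4 med table 0.8 [521. 359.  84.]
shaker [541. 244.  71.]
   top 48 [72.] [543.6 252.3] 11.1 med table 0.7 [544. 252.  69.]
   scene 65 [71.] [545.7 252.5] 12.6 med table 1.4 [548. 254.  69.]
mug [709. 342.   7.]
   top 135 [87.] [691.8 329.6] 38.4 med table 0.5 [690. 330.  84.]
   scene 286 [87.] [696.2 329.5] 39.3 med table 1.0 [699. 329.  85.]
lid [ 617. -321.   37.]
   top 32 [39.] [ 618.6 -328.5] 8.8 med table 0.3 [ 618. -328.   37.]
   scene 30 [39.] [ 624.  -326.9] 9.8 med table 0.7 [ 625. -326.   37.]
tonic [ 497. -396.  100.]
   top 99 [125.] [ 498.4 -412.4] 15.2 med table 0.9 [ 498. -412.  123.]
   scene 59 [123.] [ 502.5 -412.8] 16.5 med table 1.2 [ 502. -409.  122.]
pot [ 506. -271.   53.]
   top 126 [59.] [ 510.3 -279. ] 18.4 med table 0.6 [ 509. -279.   56.]
   scene 85 [58.] [ 513.9 -278.1] 20.1 med table 0.7 [ 514. -276.   56.]
```

```bash
python3 - <<'E'
from h import *
for n in("top","scene"):
    z=np.load(f"pics/{n}0.npz"); Q=cloud(z["im"],z["d"],get_calibration(n)).reshape(-1,3); Q=Q[~np.isnan(Q[:,0])]
    near=lambda c,r:Q[np.hypot(Q[:,0]-c[0],Q[:,1]-c[1])<r]
    P=near((474,29),85); P=P[(P[:,2]>8)&(P[:,2]<16)]; print(n,"trivet",cv2.minAreaRect(P[:,:2].astype(np.float32)))
    P=near((623,137),60); P=P[(P[:,2]>62)]; print("house",cv2.minAreaRect(P[:,:2].astype(np.float32)))
    P=P[(P[:,2]>90)&(P[:,2]<103)]; print("ridge",cv2.fitLine(P[:,:2].astype(np.float32),cv2.DIST_HUBER,0,.01,.01).ravel(), P[:,:2].min(0),P[:,:2].max(0))
    P=near((600,-113),55); P=P[(P[:,2]>6)&(P[:,2]<14)]; print("foot",len(P),cv2.minEnclosingCircle(P[:,:2].astype(np.float32)))
    P=near((619,-328),50); P=P[(P[:,2]>7)&(P[:,2]<20)]; print("lid",len(P),cv2.minEnclosingCircle(P[:,:2].astype(np.float32)))
    P=near((740,-300),110); P=P[P[:,2]>20];
    for x in range(640,800,20):
        S=P[(P[:,0]>=x)&(P[:,0]<x+20)]; print(x,len(S),S[:,2].max().round() if len(S) else 0,end="; ")
    print()
    P=Q[(Q[:,0]>560)&(Q[:,0]<720)&(Q[:,1]>-60)&(Q[:,1]<70)&(Q[:,2]>8)]; print("mid obstacles",len(P), np.round(P[:3]))
print(); move([417,262,404],np.pi/2)
E
```

```text
top trivet ((474.876953125, 29.032283782958984), (99.0984115600586, 100.1368408203125), 6.794732093811035)
house ((623.885986328125, 134.99041748046875), (69.8083267211914, 74.07112884521484), 84.83431243896484)
ridge [ 9.9510401e-01 -9.8833434e-02  6.2291046e+02  1.3358971e+02] [586.83593859 117.561614  ] [660.33056687 153.22362313]
foot 227 ((593.6998291015625, -112.57024383544922), 42.37966537475586)
lid 301 ((618.0010986328125, -329.2344970703125), 32.56129455566406)
640 0 0; 660 0 0; 680 0 0; 700 0 0; 720 8 64.0; 740 113 62.0; 760 241 72.0; 780 248 82.0; 
mid obstacles 0 []
scene trivet ((477.8478088378906, 30.85250473022461), (104.90070343017578, 100.65460205078125), 8.013612747192383)
house ((627.51025390625, 135.647216796875), (69.09651184082031, 76.65411376953125), 81.40254974365234)
ridge [ 9.9274105e-01 -1.2027148e-01  6.2934033e+02  1.3839380e+02] [589.40250343 117.65722187] [665.24167888 153.13160227]
foot 279 ((603.96728515625, -112.2333984375), 38.253257751464844)
lid 215 ((615.9376220703125, -323.49005126953125), 40.66695022583008)
640 0 0; 660 0 0; 680 0 0; 700 0 0; 720 0 0; 740 253 66.0; 760 284 71.0; 780 328 81.0; 
mid obstacles 0 []

shift [-1.9026 -1.4907  0.0028] rot [-1.000e-04  1.000e-04  1.876e-01]
```

>>> arm_command(rows=[[[-1,-0.78,0,0,0,0.1876,1],[-1,-0.78,0,0,0,0.1876,1],[-1,-0.78,0,0,0,0.1876,1],[-1,-0.78,0,0,0,0.1876,1],[-1,-0.78,0,0,0,0.1876,1],[-1,-0.78,0,0,0,0.1876,1],[-1,-0.78,0,0,0,0.1876,1],[-1,-0.78,0,0,0,0.1876,1],[-1,-0.78,0,0,0,0.1876,1],[-1,-0.78,0,0,0,0.1876,1]]])

```text
t: 0.93
eef_pos: [332.7, 412.1, 404.6]
tcp_rot: [-3.141, 0.0, 1.564]
ft_force: [-0.4, 0.5, 0.5]
opening: 1.002
grip_force: 0.0
```

```bash
python3 - <<'E'
from h import *
s=state();print(s["t"],s["joints"],s["eef_pos"],s["tcp_rot"])
move([417,262,211],np.pi/2)
E
```

```text
0.9333 [7.66898201e-01 3.56149452e-01 1.79171801e+00 5.52790601e-05
 9.94091830e-01 7.74029283e-01] [332.66293862 412.10124109 404.55961616] [-3.14129808e+00  2.23163290e-04  1.56363513e+00]
shift [-0.9963  0.5698  1.2905] rot [-0.      0.     -0.0011]
```

>>> arm_command(rows=[[[-0.996,0.57,0,0,0,-0.001,1],[-0.996,0.57,0,0,0,-0.001,1],[-0.996,0.57,0,0,0,-0.001,1],[-0.996,0.57,0,0,0,-0.001,1],[-0.996,0.57,0.3,0,0,-0.001,1],[-0.996,0.57,0.6,0,0,-0.001,1],[-0.996,0.57,0.6,0,0,-0.001,1],[-0.996,0.57,0.6,0,0,-0.001,1]]])

```text
t: 1.6
eef_pos: [418.1, 262.7, 313.1]
tcp_rot: [-3.137, 0.002, 1.577]
ft_force: [0.3, -0.1, -0.2]
opening: 1.003
grip_force: 0.0
```

```bash
python3 - <<'E'
from h import *
s=state();print(s["t"],s["eef_pos"],s["tcp_rot"])
im,d,W=wrist(); cv2.imwrite("pics/w1.png",im[:,:,::-1])
Q=W.reshape(-1,3); Q=Q[~np.isnan(Q[:,0])]
P=Q[(np.hypot(Q[:,0]-417,Q[:,1]-262)<50)&(Q[:,2]>62)&(Q[:,2]<80)]; print(len(P),cv2.minEnclosingCircle(P[:,:2].astype(np.float32)),P[:,2].max())
move([417,262,211],np.pi/2)
E
```

```text
1.6 [418.0747511  262.74214685 313.10611316] [-3.13683860e+00  2.04692859e-03  1.57703656e+00]
1405 ((415.3258972167969, 262.05609130859375), 32.06431198120117) 73.49973321304438
shift [-0.0076 -0.0079  0.6925] rot [-0.0003  0.0001  0.0011]
```

View pics/w1.png

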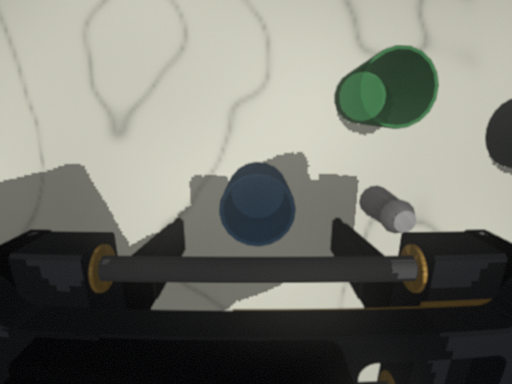

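Jar appears at (257,204), between the fingers; the wrist measurement (415,262) agrees with the top camera. I'll descend and grip.

>>> arm_command(rows=[[[0,-0.01,0.25,0,0,0,1],[0,-0.01,0.5,0,0,0,1],[0,-0.01,0.68,0,0,0,1],[0,-0.01,0.68,0,0,0,1],[0,-0.01,0.68,0,0,0,-1],[0,-0.01,0.68,0,0,0,-1],[0,-0.01,0.68,0,0,0,-1],[0,-0.01,0.68,0,0,0,-1],[0,-0.01,0.68,0,0,0,-1],[0,-0.01,0.68,0,0,0,-1]]])

```text
t: 2.48
eef_pos: [416.7, 263.0, 213.9]
tcp_rot: [3.14, -0.001, 1.577]
ft_force: [-1.0, 1.0, 11.9]
opening: 0.679
grip_force: 30.0
```

```bash
python3 - <<'E'
from h import *
s=state();print(s["t"],s["eef_pos"],s["tcp_rot"],s["opening"],s["grip_force"],s["joints"])
move([475,29.5,320],np.pi/2)
E
```

```text
2.4833 [416.72712344 262.96273351 213.92341729] [ 3.14005487e+00 -8.20034761e-04  1.57730181e+00] 0.678728409686351 30.00563694164157 [4.28757331e-01 6.05651481e-01 2.04926643e+00 2.52707766e-04
 4.84935969e-01 4.22029006e-01]
shift [-1.5583  0.3794 -0.7079] rot [ 0.0002 -0.0001  0.001 ]
```

>>> arm_command(rows=[[[0,0,-0.35,0,0,0.001,-1],[0,0,-0.7,0,0,0.001,-1],[-0.25,0,-0.7,0,0,0.001,-1],[-0.5,0.1,-0.7,0,0,0.001,-1],[-0.75,0.2,-0.7,0,0,0.001,-1],[-1,0.3,-0.7,0,0,0.001,-1],[-1,0.38,-0.7,0,0,0.001,-1]]])

```text
t: 3.07
eef_pos: [475.3, 108.3, 318.3]
tcp_rot: [3.141, 0.001, 1.567]
ft_force: [0.8, -0.9, -2.9]
opening: 0.68
grip_force: 30.0
```

>>> arm_command(rows=[[[-0.25,0,0,0,0,0,-1],[-0.45,0,0,0,0,0,-1],[-0.56,0,0,0,0,0,-1],[-0.56,0,0,0,0,0,-1],[-0.56,0,0,0,0,0,-1],[-0.56,0,0,0,0,0,-1]]])

```text
t: 3.57
eef_pos: [474.5, 29.5, 317.9]
tcp_rot: [-3.142, -0.0, 1.571]
ft_force: [0.3, -0.1, -3.5]
opening: 0.684
grip_force: 30.0
```

```bash
python3 - <<'E'
from h import *
s=state();print(s["t"],s["eef_pos"],s["tcp_rot"],s["opening"],s["ft_force"])
im,d,W=wrist(); cv2.imwrite("pics/w2.png",im[:,:,::-1])
Q=W.reshape(-1,3); Q=Q[~np.isnan(Q[:,0])]
P=Q[(np.hypot(Q[:,0]-475,Q[:,1]-30)<80)&(Q[:,2]>7)&(Q[:,2]<18)]; print(len(P),cv2.minAreaRect(P[:,:2].astype(np.float32)))
P=Q[(np.hypot(Q[:,0]-475,Q[:,1]-30)<60)&(Q[:,2]>100)&(Q[:,2]<190)]; print(len(P),cv2.minEnclosingCircle(P[:,:2].astype(np.float32)),P[:,2].max())
move([475,30.5,226],np.pi/2)
E
```

```text
3.5667 [474.49248811  29.52625404 317.86020705] [-3.14156881e+00 -2.01479900e-04  1.57079499e+00] 0.6842889777164559 [ 0.29354106 -0.0535024  -3.49479508]
4793 ((474.4344787597656, 31.562129974365234), (100.52499389648438, 95.65462493896484), 7.6910834312438965)
11353 ((473.2476501464844, 41.99754333496094), 42.923301696777344) 189.96019062692096
shift [0.0045 0.0032 0.6122] rot [-0.     -0.      0.0001]
```

View pics/w2.png

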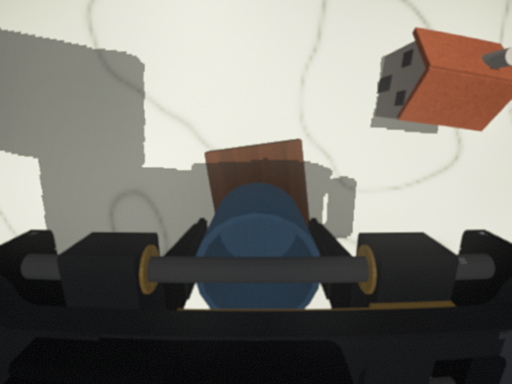

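Jar held over the trivet (jar near (257,240), trivet behind it); lowering.

>>> arm_command(rows=[[[0,0,0.25,0,0,0,-1],[0,0,0.45,0,0,0,-1],[0.005,0.003,0.56,0,0,0,-1],[0.005,0.003,0.59,0,0,0,-1],[0.005,0.003,0.605,0,0,0,-1],[0.005,0.003,0.605,0,0,0,-1],[0.005,0.003,0.605,0,0,0,-1]]])

```text
t: 4.2
eef_pos: [475.4, 30.3, 228.0]
tcp_rot: [3.14, 0.0, 1.572]
ft_force: [-0.1, -0.5, -2.3]
opening: 0.681
grip_force: 30.0
```

>>> arm_command(rows=[[[0,0,0,0,0,0,1],[0,0,0,0,0,0,1],[0,0,0,0,0,0,1],[0,0,0,0,0,0,1],[0,0,-0.2,0,0,0,1],[0,0,-0.5,0,0,0,1],[0,0,-0.75,0,0,0,1],[0,0,-0.75,0,0,0,1]]])

```text
t: 4.87
eef_pos: [475.7, 30.0, 345.8]
tcp_rot: [3.132, 0.001, 1.571]
ft_force: [0.4, 0.3, 0.4]
opening: 1.0
grip_force: 0.0
```

```bash
python3 - <<'E'
from h import *
s=state();print(s["t"],s["eef_pos"],s["tcp_rot"],s["opening"],s["ft_force"])
im,d,W=wrist()
Q=W.reshape(-1,3); Q=Q[~np.isnan(Q[:,0])]
P=Q[(np.hypot(Q[:,0]-475,Q[:,1]-30)<50)&(Q[:,2]>72)&(Q[:,2]<92)]; print("jar",len(P),cv2.minEnclosingCircle(P[:,:2].astype(np.float32)),np.percentile(P[:,2],95))
P=Q[(np.hypot(Q[:,0]-475,Q[:,1]-30)<80)&(Q[:,2]>7)&(Q[:,2]<18)]; print(len(P),cv2.minAreaRect(P[:,:2].astype(np.float32)))
move([418.5,-249.5,330],np.pi/2)
E
```

```text
4.8667 [475.70133655  30.00288021 345.84203117] [3.13187502e+00 6.11165615e-04 1.57118169e+00] 1.0001263598217396 [0.41814298 0.34255011 0.38376693]
jar 1240 ((474.60565185546875, 29.050235748291016), 31.97211265563965) 83.92315051207682
3673 ((474.5061340332031, 29.306941986083984), (100.50926208496094, 99.864013671875), 7.755507946014404)
shift [-1.8631 -0.3795  0.085 ] rot [0.0012 0.0001 0.    ]
```

>>> arm_command(rows=[[[-0.25,0,0,0,0,0,1],[-0.5,-0.1,0,0,0,0,1],[-0.75,-0.2,0,0,0,0,1],[-1,-0.3,0,0,0,0,1],[-1,-0.38,0,0,0,0,1]]])

```text
t: 5.33
eef_pos: [417.3, -124.4, 338.8]
tcp_rot: [-3.142, 0.001, 1.567]
ft_force: [-1.0, 0.9, -0.2]
opening: 1.006
grip_force: 0.0
```

>>> arm_command(rows=[[[-0.25,0,0,0,0,0,1],[-0.5,0,0,0,0,0,1],[-0.75,0,0,0,0,0,1],[-0.86,0,0,0,0,0,1],[-0.86,0,0,0,0,0,0.65],[-0.86,0,0,0,0,0,0.65]]])

```text
t: 5.83
eef_pos: [417.8, -249.4, 338.5]
tcp_rot: [-3.14, -0.001, 1.569]
ft_force: [-0.5, -0.7, 0.4]
opening: 0.913
grip_force: 0.0
```

```bash
cat >> h.py <<'E'
def look(c,rad,zlo,zhi,tgt=None,box=False):
    s=state();print("t",s["t"],s["eef_pos"].round(1),s["tcp_rot"].round(4),"op",round(s["opening"],3),"F",s["ft_force"].round(1),"j",s["joints"].round(2))
    im,d,W=wrist(); Q=W.reshape(-1,3); Q=Q[~np.isnan(Q[:,0])]
    P=Q[(np.hypot(Q[:,0]-c[0],Q[:,1]-c[1])<rad)&(Q[:,2]>zlo)&(Q[:,2]<zhi)]
    if len(P)>5: print(len(P),cv2.minEnclosingCircle(P[:,:2].astype(np.float32)),np.percentile(P[:,2],[5,50,95]).round(1), P.min(0).round(1),P.max(0).round(1))
    if tgt is not None: move(tgt,np.pi/2)
    return im,Q
E
python3 - <<'E'
from h import *
look((418,-250),45,6,18,[418,-250,193])
E
```

```text
t 5.8333 [ 417.8 -249.4  338.5] [-3.1403e+00 -1.3000e-03  1.5691e+00] op 0.913 F [-0.5 -0.7  0.4] j [-0.67  0.39  1.97  0.    0.79 -0.67]
2485 ((417.37310791015625, -250.02194213867188), 31.98151206970215) [11.8 13.  14.2] [ 385.4 -281.7    6. ] [ 448.2 -218.1   15.6]
shift [-0.0106  0.0024  0.9714] rot [-0.0002 -0.0002 -0.0001]
```

>>> arm_command(rows=[[[0,0,0.25,0,0,0,0.65],[-0.004,0,0.5,0,0,0,0.65],[-0.004,-0.002,0.75,0,0,0,0.65],[-0.004,-0.002,0.9,0,0,0,0.65],[-0.004,-0.002,0.97,0,0,0,0.65],[-0.004,-0.002,0.97,0,0,0,0.65],[-0.004,-0.002,0.97,0,0,0,0.65]]])

```text
t: 6.47
eef_pos: [418.2, -249.0, 194.4]
tcp_rot: [-3.141, -0.0, 1.572]
ft_force: [-0.5, -0.3, 0.3]
opening: 0.825
grip_force: 0.0
```

>>> arm_command(rows=[[[0,0,0,0,0,0,-1],[0,0,0,0,0,0,-1],[0,0,0,0,0,0,-1],[0,0,0,0,0,0,-1],[0,0,0,0,0,0,-1]]])

```text
t: 6.88
eef_pos: [418.0, -249.7, 195.1]
tcp_rot: [3.14, 0.001, 1.571]
ft_force: [0.4, 2.9, 8.6]
opening: 0.664
grip_force: 30.0
```

```bash
python3 - <<'E'
from h import *
s=state();print(s["t"],s["eef_pos"],s["tcp_rot"],s["opening"],s["ft_force"])
move([612.5,12,340],np.pi/2)
E
```

```text
6.8833 [ 418.03227015 -249.66615303  195.08796376] [3.13993310e+00 1.09579966e-03 1.57101432e+00] 0.6640524335154154 [0.38288697 2.92233863 8.63442684]
shift [ 1.7431  1.2984 -0.9658] rot [0.0003 0.0002 0.    ]
```

>>> arm_command(rows=[[[0,0,-0.3,0,0,0,-1],[0,0,-0.6,0,0,0,-1],[0,0,-0.97,0,0,0,-1],[0.25,0,-0.97,0,0,0,-1],[0.5,0,-0.97,0,0,0,-1],[0.75,0.2,-0.97,0,0,0,-1],[1,0.4,-0.97,0,0,0,-1],[1,0.4,-0.97,0,0,0,-1]]])

```text
t: 7.55
eef_pos: [479.5, -96.3, 340.6]
tcp_rot: [3.139, 0.0, 1.573]
ft_force: [-0.2, -1.1, -1.3]
opening: 0.663
grip_force: 30.0
```

>>> arm_command(rows=[[[0.2,0.15,0,0,0,0,-1],[0.35,0.35,0,0,0,0,-1],[0.5,0.5,0,0,0,0,-1],[0.65,0.7,0,0,0,0,-1],[0.743,0.9,0,0,0,0,-1],[0.743,0.9,0,0,0,0,-1],[0.743,0.9,0,0,0,0,-1],[0.743,0.9,0,0,0,0,-1]]])

```text
t: 8.22
eef_pos: [612.2, 11.8, 339.4]
tcp_rot: [-3.141, -0.0, 1.571]
ft_force: [-0.5, -0.4, -0.1]
opening: 0.663
grip_force: 30.0
```

```bash
python3 - <<'E'
from h import *
im,Q=look((612,12),60,120,180,[612.5,12,195])
cv2.imwrite("pics/w3.png",im[:,:,::-1])
P=Q[(np.hypot(Q[:,0]-624,Q[:,1]-136)<70)&(Q[:,2]>62)&(Q[:,2]<103)]; print("house",cv2.minAreaRect(P[:,:2].astype(np.float32)))
P=P[P[:,2]>94]; print("ridge",cv2.fitLine(P[:,:2].astype(np.float32),cv2.DIST_HUBER,0,.01,.01).ravel(),P.min(0),P.max(0))
E
```

```text
t 8.2167 [612.2  11.8 339.4] [-3.1408 -0.      1.5712] op 0.663 F [-0.5 -0.4 -0.1] j [-0.09  0.54  1.66 -0.    0.94 -0.09]
6636 ((610.6539306640625, 19.963285446166992), 39.974021911621094) [155.4 157.3 170.2] [570.9 -20.  146.2] [650.4  43.7 180. ]
shift [0.0035 0.0037 0.9641] rot [-0.0001 -0.     -0.    ]
house ((625.9160766601562, 134.88568115234375), (70.91706848144531, 74.59181213378906), 83.71724700927734)
ridge [ 9.9564695e-01 -9.3204930e-02  6.2559943e+02  1.3348380e+02] [588.04098138 120.45072894  94.00022212] [662.98801391 149.27739092 102.95518004]
```

View pics/w3.png

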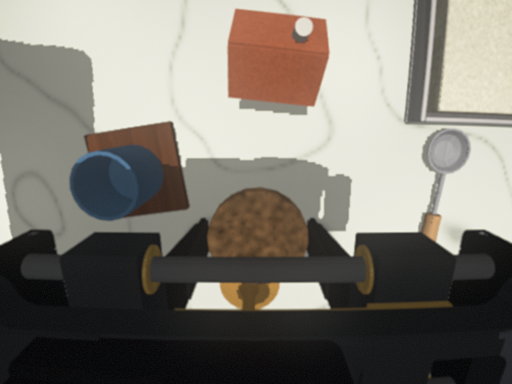

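The coaster is held between the house at (278,58) and the candlestick foot at (250,293); lowering.

>>> arm_command(rows=[[[0,0,0.25,0,0,0,-1],[0,0,0.5,0,0,0,-1],[-0.005,0.009,0.75,0,0,0,-1],[-0.005,0.009,0.9,0,0,0,-1],[-0.005,0.009,0.955,0,0,0,-1],[-0.005,0.009,0.962,0,0,0,-1],[-0.005,0.009,0.962,0,0,0,-1]]])

```text
t: 8.85
eef_pos: [614.0, 10.6, 195.8]
tcp_rot: [3.141, -0.0, 1.57]
ft_force: [-0.2, 0.1, 0.4]
opening: 0.665
grip_force: 30.0
```

>>> arm_command(rows=[[[0,0,0,0,0,0,0.65],[0,0,0,0,0,0,0.65],[0,0,0,0,0,0,0.65],[0,0,-0.1,0,0,0,0.65],[0,0,-0.3,0,0,0,0.65],[0,0,-0.6,0,0,0,1],[0,0,-0.9,0,0,0,1],[0,0,-0.9,0,0,0,1],[0,0,-0.9,0,0,0,1]]])

```text
t: 9.6
eef_pos: [614.2, 11.2, 334.0]
tcp_rot: [3.135, 0.001, 1.571]
ft_force: [-0.4, 1.0, -0.0]
opening: 0.989
grip_force: 0.0
```

```bash
python3 - <<'E'
from h import *
im,Q=look((613,11),45,6,18,[518,359,340])
E
```

```text
t 9.6 [614.2  11.2 334. ] [3.1349e+00 5.0000e-04 1.5712e+00] op 0.989 F [-0.4  1.  -0. ] j [-0.09  0.55  1.66  0.    0.92 -0.09]
2549 ((613.37451171875, 10.556117057800293), 31.939573287963867) [11.9 13.1 14.2] [581.8 -20.3   6.4] [644.6  42.3  15.4]
shift [ 2.319  -0.6382 -0.0584] rot [0.0005 0.     0.0001]
```

>>> arm_command(rows=[[[0.1,-0.2,-0.05,0,0,0,1],[0.3,-0.4,-0.05,0,0,0,1],[0.55,-0.5,-0.05,0,0,0,1],[0.8,-0.6,-0.05,0,0,0,1],[1,-0.64,-0.05,0,0,0,1]]])

```text
t: 10.07
eef_pos: [515.9, 162.8, 336.2]
tcp_rot: [-3.138, 0.0, 1.571]
ft_force: [1.1, 0.2, 0.2]
opening: 1.002
grip_force: 0.0
```

>>> arm_command(rows=[[[0.25,0,0,0,0,0,1],[0.5,0,0,0,0,0,1],[0.75,0,0,0,0,0,1],[1,0,0,0,0,0,1]]])

```text
t: 10.4
eef_pos: [517.5, 312.9, 335.9]
tcp_rot: [-3.139, 0.001, 1.571]
ft_force: [-0.6, 0.2, 0.7]
opening: 1.002
grip_force: 0.0
```

>>> arm_command(rows=[[[0.2,0,0,0,0,0,1],[0.32,0,0,0,0,0,1],[0.32,0,0,0,0,0,1],[0.32,0,0,0,0,0,1]]])

```text
t: 10.73
eef_pos: [517.6, 359.5, 335.7]
tcp_rot: [-3.139, 0.001, 1.573]
ft_force: [-0.1, -0.8, -0.1]
opening: 0.997
grip_force: 0.0
```

```bash
python3 - <<'E'
from h import *
im,Q=look((518,359),45,76,95,[518,359,216])
cv2.imwrite("pics/w4.png",im[:,:,::-1])
E
```

```text
t 10.7333 [517.6 359.5 335.7] [-3.1391e+00  1.4000e-03  1.5727e+00] op 0.997 F [-0.1 -0.8 -0.1] j [ 0.5   0.57  1.62 -0.    0.96  0.5 ]
1057 ((516.1088256835938, 359.38446044921875), 29.148845672607422) [77.3 85.4 86.8] [487.8 330.3  76. ] [544.5 388.1  88. ]
shift [0.003  0.0029 0.8007] rot [-0.0004  0.0002  0.0001]
```

View pics/w4.png

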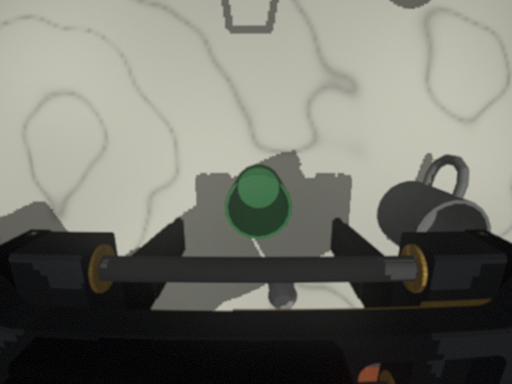

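Tumbler at (258,203) between the fingers, mug clear at the right (430,215), shaker at (283,295) clear. Grip.

>>> arm_command(rows=[[[0,0,0.25,0,0,0,1],[0,-0.006,0.5,0,0,0,1],[0,-0.006,0.7,0,0,0,1],[0,-0.006,0.79,0,0,0,1],[0,-0.006,0.79,0,0,0,1],[0,-0.006,0.79,0,0,0,-1],[0,-0.006,0.79,0,0,0,-1],[0,-0.006,0.79,0,0,0,-1],[0,-0.006,0.79,0,0,0,-1],[0,-0.006,0.79,0,0,0,-1]]])

```text
t: 11.62
eef_pos: [517.3, 359.1, 220.3]
tcp_rot: [3.14, -0.001, 1.571]
ft_force: [-0.2, 0.5, 0.3]
opening: 0.705
grip_force: 0.0
```

>>> arm_command(rows=[[[0,0,0,0,0,0,-1],[0,0,0,0,0,0,-1]]])

```text
t: 11.78
eef_pos: [517.2, 359.2, 219.8]
tcp_rot: [3.141, -0.001, 1.571]
ft_force: [-0.8, -0.4, 4.0]
opening: 0.592
grip_force: 29.9
```

```bash
python3 - <<'E'
from h import *
s=state();print(s["t"],s["eef_pos"],s["tcp_rot"],s["opening"],s["ft_force"])
move([613.5,11.2,365],np.pi/2)
E
```

```text
11.7833 [517.22741583 359.16358538 219.76212421] [ 3.14063540e+00 -5.14024194e-04  1.57121935e+00] 0.5917153589698125 [-0.77632492 -0.44639671  3.98255809]
shift [-2.3195  0.6418 -0.9688] rot [ 0.0002 -0.0001  0.0001]
```

>>> arm_command(rows=[[[0,0,-0.3,0,0,0,-1],[0,0,-0.6,0,0,0,-1],[0,0,-0.9,0,0,0,-1],[-0.25,0,-1,0,0,0,-1],[-0.5,0,-1,0,0,0,-1],[-0.75,0,-1,0,0,0,-1],[-1,0,-1,0,0,0,-1]]])

```text
t: 12.37
eef_pos: [516.5, 207.7, 369.7]
tcp_rot: [3.141, -0.0, 1.572]
ft_force: [0.4, 0.3, -0.8]
opening: 0.593
grip_force: 30.0
```

>>> arm_command(rows=[[[-0.25,0,0,0,0,0,-1],[-0.5,0,0,0,0,0,-1],[-0.75,0.1,0,0,0,0,-1],[-1,0.3,0,0,0,0,-1],[-1,0.4,0,0,0,0,-1]]])

```text
t: 12.78
eef_pos: [578.3, 54.7, 369.5]
tcp_rot: [3.141, 0.001, 1.568]
ft_force: [0.5, 0.8, -2.4]
opening: 0.592
grip_force: 30.0
```

>>> arm_command(rows=[[[-0.2,0.2,0,0,0,0,-1],[-0.32,0.24,0,0,0,0,-1],[-0.32,0.24,0,0,0,0,-1],[-0.32,0.24,0,0,0,0,-1],[-0.32,0.24,0,0,0,0,-1]]])

```text
t: 13.2
eef_pos: [612.8, 11.5, 368.9]
tcp_rot: [-3.141, -0.0, 1.571]
ft_force: [-0.1, 0.6, -1.3]
opening: 0.589
grip_force: 30.0
```

```bash
python3 - <<'E'
from h import *
im,Q=look((613,11),45,6,18,[613.4,10.8,233])
E
```

```text
t 13.2 [612.8  11.5 368.9] [-3.1407e+00 -3.0000e-04  1.5709e+00] op 0.589 F [-0.1  0.6 -1.3] j [-0.09  0.51  1.63  0.    1.   -0.09]
1378 ((613.5299072265625, 10.68408489227295), 31.751026153564453) [11.7 13.  14.3] [582.6  -2.8   6.1] [645.1  42.2  15.6]
shift [-0.0071  0.0048  0.9072] rot [-0.0001 -0.      0.0001]
```

>>> arm_command(rows=[[[0,0,0.25,0,0,0,-1],[-0.005,0.003,0.5,0,0,0,-1],[-0.005,0.004,0.75,0,0,0,-1],[-0.005,0.004,0.87,0,0,0,-1],[-0.005,0.004,0.9,0,0,0,-1],[-0.005,0.004,0.908,0,0,0,-1],[-0.005,0.004,0.908,0,0,0,-1],[-0.005,0.004,0.908,0,0,0,-1]]])

```text
t: 13.92
eef_pos: [613.9, 10.9, 233.9]
tcp_rot: [3.14, 0.0, 1.572]
ft_force: [0.3, 0.3, -2.1]
opening: 0.589
grip_force: 30.0
```

>>> arm_command(rows=[[[0,0,0,0,0,0,1],[0,0,0,0,0,0,1],[0,0,0,0,0,0,1],[0,0,0,0,0,0,1],[0,0,-0.2,0,0,0,1],[0,0,-0.5,0,0,0,1],[0,0,-0.8,0,0,0,1],[0,0,-0.9,0,0,0,1],[0,0,-0.9,0,0,0,1]]])

```text
t: 14.67
eef_pos: [614.1, 10.4, 373.6]
tcp_rot: [3.133, 0.001, 1.571]
ft_force: [0.6, -0.2, 0.6]
opening: 0.996
grip_force: 0.0
```

```bash
python3 - <<'E'
from h import *
im,Q=look((613,11),45,88,106,[618.5,-328.5,360])
cv2.imwrite("pics/w5.png",im[:,:,::-1])
P=Q[(np.hypot(Q[:,0]-613,Q[:,1]-11)<45)&(Q[:,2]>6)&(Q[:,2]<18)];print(cv2.minEnclosingCircle(P[:,:2].astype(np.float32)))
E
```

```text
t 14.6667 [614.1  10.4 373.6] [3.1329e+00 7.0000e-04 1.5711e+00] op 0.996 F [ 0.6 -0.2  0.6] j [-0.09  0.51  1.62  0.    1.   -0.09]
836 ((613.2335815429688, 11.461342811584473), 28.98474884033203) [89.5 97.4 98.9] [584.7 -16.9  88. ] [641.5  40.1 100. ]
shift [-2.2591  0.0305  0.072 ] rot [0.0008 0.0001 0.    ]
((613.864013671875, 11.512370109558105), 31.71639060974121)
```

View pics/w5.png

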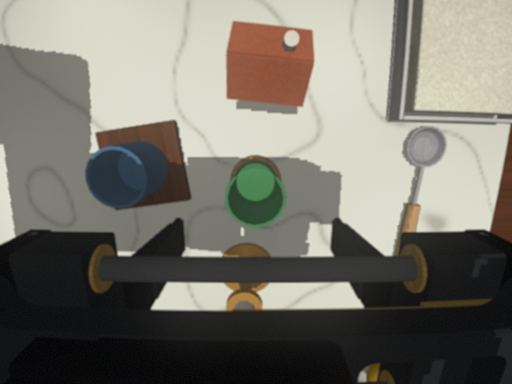

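Tumbler at (256,195) is standing centred on the coaster. On to the lid.

>>> arm_command(rows=[[[-0.25,0,0,0,0,0,1],[-0.5,0,0,0,0,0,1],[-0.75,0,0,0,0,0,1],[-1,0.03,0,0,0,0,1]]])

```text
t: 15.05
eef_pos: [617.7, -141.0, 366.5]
tcp_rot: [-3.139, -0.001, 1.572]
ft_force: [0.5, 1.7, -0.2]
opening: 1.0
grip_force: 0.0
```

>>> arm_command(rows=[[[-0.25,0,0,0,0,0,1],[-0.5,0,0,0,0,0,1],[-0.75,0,0,0,0,0,1],[-1,0,0,0,0,0,1]]])

```text
t: 15.38
eef_pos: [618.0, -291.5, 366.1]
tcp_rot: [-3.139, -0.001, 1.571]
ft_force: [1.0, 0.5, 0.1]
opening: 1.003
grip_force: 0.0
```

>>> arm_command(rows=[[[-0.2,0,0.25,0,0,0,0],[-0.26,0,0.5,0,0,0,0],[-0.26,0,0.5,0,0,0,0],[-0.26,0,0.5,0,0,0,0],[-0.26,0,0.5,0,0,0,0]]])

```text
t: 15.8
eef_pos: [618.8, -328.0, 293.4]
tcp_rot: [-3.141, -0.001, 1.571]
ft_force: [0.3, 0.6, 0.1]
opening: 0.709
grip_force: 0.0
```

```bash
python3 - <<'E'
from h import *
im,Q=look((618,-328),45,6,20,[618.5,-328.5,206])
cv2.imwrite("pics/w6.png",im[:,:,::-1])
P=Q[(np.hypot(Q[:,0]-618,Q[:,1]+328)<45)&(Q[:,2]>33)&(Q[:,2]<45)];print(cv2.minEnclosingCircle(P[:,:2].astype(np.float32)))
E
```

```text
t 15.8 [ 618.8 -328.   293.4] [-3.1412e+00 -6.0000e-04  1.5714e+00] op 0.709 F [0.3 0.6 0.1] j [-0.58  0.71  1.46  0.    0.97 -0.58]
2977 ((621.2273559570312, -328.8528137207031), 32.095008850097656) [12.8 14.1 15.2] [ 589.2 -360.8    6.2] [ 652.6 -296.8   20. ]
shift [-0.0049 -0.0038  0.5898] rot [0.0002 0.0001 0.0002]
((620.965087890625, -328.80804443359375), 9.031204223632812)
```

View pics/w6.png

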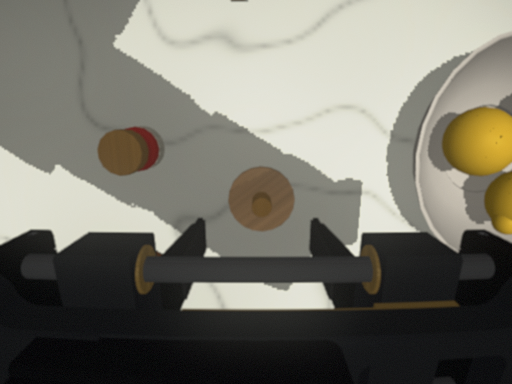

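Lid at (261,200), knob visible, bowl clear at the right. Gripping the knob.

>>> arm_command(rows=[[[-0.005,0.014,0.2,0,0,0,0],[-0.005,0.014,0.4,0,0,0,0],[-0.005,0.014,0.53,0,0,0,0],[-0.005,0.014,0.575,0,0,0,0],[-0.005,0.014,0.575,0,0,0,0],[-0.005,0.014,0.575,0,0,0,0]]])

```text
t: 16.35
eef_pos: [621.2, -329.0, 208.8]
tcp_rot: [3.14, 0.001, 1.572]
ft_force: [0.1, -0.3, 0.3]
opening: 0.498
grip_force: 0.0
```

>>> arm_command(rows=[[[0,0,0,0,0,0,-1],[0,0,0,0,0,0,-1],[0,0,0,0,0,0,-1],[0,0,0,0,0,0,-1],[0,0,0,0,0,0,-1],[0,0,0,0,0,0,-1],[0,0,0,0,0,0,-1],[0,0,0,0,0,0,-1]]])

```text
t: 17.02
eef_pos: [620.6, -329.4, 207.1]
tcp_rot: [3.141, 0.0, 1.571]
ft_force: [-0.8, 1.1, 5.5]
opening: 0.18
grip_force: 30.0
```

```bash
python3 - <<'E'
from h import *
s=state();print(s["t"],s["eef_pos"],s["tcp_rot"],s["opening"],s["grip_force"],s["ft_force"])
move([474.6,29.3,360],np.pi/2)
E
```

```text
17.0167 [ 620.61717812 -329.43661449  207.1226123 ] [3.14104031e+00 2.25464266e-04 1.57101198e+00] 0.17952600810696367 30.001002252101898 [-0.84801436  1.09801227  5.54257018]
shift [ 2.3916 -0.9724 -1.0203] rot [0.0001 0.     0.    ]
```

>>> arm_command(rows=[[[0,0,-0.3,0,0,0,-1],[0,0,-0.6,0,0,0,-1],[0,0,-0.9,0,0,0,-1],[0.1,-0.2,-1,0,0,0,-1],[0.2,-0.45,-1,0,0,0,-1],[0.3,-0.7,-1,0,0,0,-1],[0.4,-0.9,-1,0,0,0,-1],[0.6,-0.97,-1,0,0,0,-1],[0.8,-0.97,-1,0,0,0,-1],[1,-0.97,-1,0,0,0,-1]]])

```text
t: 17.85
eef_pos: [474.0, -178.6, 356.9]
tcp_rot: [-3.142, -0.0, 1.569]
ft_force: [0.1, 0.2, -0.7]
opening: 0.186
grip_force: 30.0
```

>>> arm_command(rows=[[[0.25,0,0,0,0,0,-1],[0.5,0,0,0,0,0,-1],[0.75,0,0,0,0,0,-1],[1,0,0,0,0,0,-1]]])

```text
t: 18.18
eef_pos: [474.5, -27.8, 356.7]
tcp_rot: [-3.141, -0.0, 1.571]
ft_force: [1.4, -0.2, -0.4]
opening: 0.18
grip_force: 30.0
```

>>> arm_command(rows=[[[0.2,0,0,0,0,0,-1],[0.35,0,0,0,0,0,-1],[0.39,0,0,0,0,0,-1],[0.39,0,0.2,0,0,0,-1],[0.39,0,0.2,0,0,0,-1],[0.39,0,0.2,0,0,0,-1]]])

```text
t: 18.68
eef_pos: [474.9, 28.6, 326.1]
tcp_rot: [-3.139, -0.0, 1.571]
ft_force: [0.1, -0.6, 0.0]
opening: 0.18
grip_force: 30.0
```

```bash
python3 - <<'E'
from h import *
im,Q=look((475,29),50,72,92,[474.6,28.5,285])
cv2.imwrite("pics/w7.png",im[:,:,::-1])
P=Q[(np.hypot(Q[:,0]-475,Q[:,1]-29)<45)&(Q[:,2]>128)&(Q[:,2]<150)];
for lo in range(100,175,5):
    S=Q[(np.hypot(Q[:,0]-475,Q[:,1]-29)<45)&(Q[:,2]>lo)&(Q[:,2]<lo+5)]
    if len(S): print(lo,len(S),S.min(0).round(),S.max(0).round())
S=Q[(np.hypot(Q[:,0]-475,Q[:,1]-29)<38)&(Q[:,2]>128)&(Q[:,2]<142)];print(cv2.minEnclosingCircle(S[:,:2].astype(np.float32)))
E
```

```text
t 18.6833 [474.9  28.6 326.1] [-3.1386e+00 -2.0000e-04  1.5708e+00] op 0.18 F [ 0.1 -0.6  0. ] j [-0.08  0.39  2.   -0.    0.75 -0.08]
524 ((474.7293701171875, 37.78362274169922), 30.2374210357666) [74.4 82.6 84. ] [444.5  35.9  72. ] [505.   61.1  85.4]
shift [ 0.0003 -0.0033  0.2794] rot [-0.0002 -0.     -0.0001]
125 86 [447.  43. 126.] [501.  61. 130.]
130 3055 [442.  13. 130.] [505.  61. 135.]
135 111 [460.  30. 135.] [489.  52. 140.]
140 112 [460.  31. 140.] [486.  42. 145.]
145 153 [458.  32. 145.] [488.  42. 150.]
150 186 [457.  23. 150.] [489.  42. 155.]
155 663 [457.  24. 155.] [489.  42. 160.]
160 139 [457.  28. 160.] [490.  42. 165.]
165 107 [457.  34. 165.] [489.  42. 170.]
170 137 [458.  33. 170.] [489.  42. 175.]
((473.2207336425781, 32.122928619384766), 31.43055534362793)
```

View pics/w7.png

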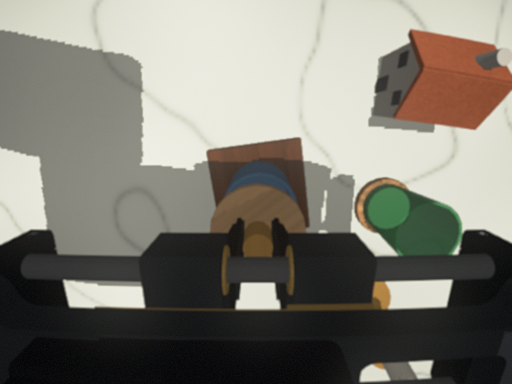

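Lid held level above the jar (lid (257,215), jar just behind); aligned within ~1 mm. Lowering.

>>> arm_command(rows=[[[0,0.003,0.1,0,0,0,-1],[0,0.003,0.2,0,0,0,-1],[0,0.003,0.22,0,0,0,-1],[0,0.003,0.235,0,0,0,-1],[0,0.003,0.25,0,0,0,-1],[0,0.003,0.26,0,0,0,-1],[0,0.003,0.265,0,0,0,-1],[0,0.003,0.27,0,0,0,-1],[0,0.003,0.27,0,0,0,-1],[0,0.003,0.27,0,0,0,-1]]])

```text
t: 19.57
eef_pos: [475.4, 29.1, 286.4]
tcp_rot: [3.141, -0.0, 1.571]
ft_force: [-0.2, -0.8, -0.0]
opening: 0.183
grip_force: 30.0
```

>>> arm_command(rows=[[[0,0,0.006,0,0,0,-1],[0,0,0.01,0,0,0,-1],[0,0,0.01,0,0,0,-1],[0,0,0.01,0,0,0,-1]]])

```text
t: 19.9
eef_pos: [475.4, 29.1, 284.7]
tcp_rot: [-3.141, -0.0, 1.571]
ft_force: [0.6, 0.6, -0.7]
opening: 0.185
grip_force: 30.0
```

>>> arm_command(rows=[[[0,0,0,0,0,0,0],[0,0,0,0,0,0,0],[0,0,0,0,0,0,0],[0,0,-0.15,0,0,0,0],[0,0,-0.4,0,0,0,1],[0,0,-0.6,0,0,0,1],[0,0,-0.6,0,0,0,1],[0,0,-0.6,0,0,0,1]]])

```text
t: 20.57
eef_pos: [475.2, 29.1, 375.9]
tcp_rot: [3.138, 0.0, 1.571]
ft_force: [0.1, 0.1, -1.5]
opening: 0.684
grip_force: 0.0
```

```bash
python3 - <<'E'
from h import *
im,Q=look((475,29),50,84,98,[500,-411,370])
cv2.imwrite("pics/w8.png",im[:,:,::-1])
S=Q[(np.hypot(Q[:,0]-475,Q[:,1]-29)<38)&(Q[:,2]>104)&(Q[:,2]<122)];print(cv2.minEnclosingCircle(S[:,:2].astype(np.float32)),S[:,2].max())
E
```

```text
t 20.5667 [475.2  29.1 375.9] [3.1382e+00 2.0000e-04 1.5711e+00] op 0.684 F [ 0.1  0.1 -1.5] j [-0.08  0.32  1.95  0.    0.87 -0.08]
2874 ((474.2864990234375, 29.784290313720703), 31.918354034423828) [89.9 91.  92.2] [442.4  -1.8  84.6] [505.9  61.4  97.8]
shift [-2.9342  0.165   0.0311] rot [ 0.0001 -0.      0.0001]
((474.4128112792969, 29.81055450439453), 8.91622543334961) 117.31979076864013
```

View pics/w8.png

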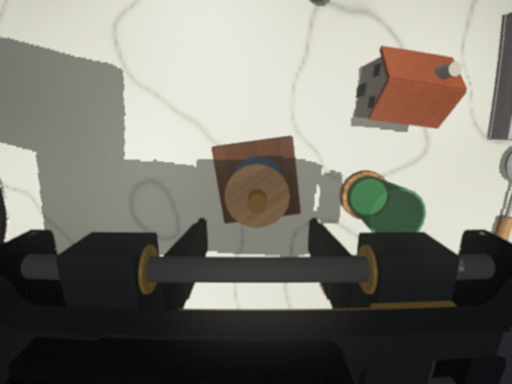

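The lid (257,195) sits level on the jar, with its disc top at the expected height. Now the bottle.

>>> arm_command(rows=[[[-0.25,0,0,0,0,0,1],[-0.5,0,0,0,0,0,1],[-0.75,0,0,0,0,0,1],[-1,0,0,0,0,0,1]]])

```text
t: 20.95
eef_pos: [475.1, -122.4, 373.2]
tcp_rot: [-3.139, -0.001, 1.572]
ft_force: [0.2, 0.2, 0.4]
opening: 0.981
grip_force: 0.0
```

>>> arm_command(rows=[[[-0.25,0,0,0,0,0,1],[-0.5,0,0,0,0,0,1],[-0.75,0.08,0,0,0,0,1],[-1,0.16,0,0,0,0,1]]])

```text
t: 21.28
eef_pos: [499.1, -272.9, 373.0]
tcp_rot: [-3.139, -0.002, 1.57]
ft_force: [0.9, -0.6, 0.0]
opening: 1.001
grip_force: 0.0
```

>>> arm_command(rows=[[[-0.25,0,0,0,0,0,1],[-0.5,0,0,0,0,0,1],[-0.75,0,0,0,0,0,1],[-0.93,0,0,0,0,0,1],[-0.93,0,0,0,0,0,1],[-0.93,0,0,0,0,0,1]]])

```text
t: 21.78
eef_pos: [499.0, -411.7, 372.1]
tcp_rot: [-3.139, -0.003, 1.569]
ft_force: [-0.2, 0.5, -0.3]
opening: 0.999
grip_force: 0.0
```

```bash
python3 - <<'E'
from h import *
im,Q=look((500,-411),45,114,130,[500,-411.5,243])
cv2.imwrite("pics/w9.png",im[:,:,::-1])
E
```

```text
t 21.7833 [ 499.  -411.7  372.1] [-3.1392e+00 -2.6000e-03  1.5690e+00] op 0.999 F [-0.2  0.5 -0.3] j [-0.79  0.55  1.54  0.    1.05 -0.79]
958 ((497.7515563964844, -412.6726379394531), 15.023642539978027) [120. 123. 124.] [ 483.2 -427.3  114. ] [ 512.3 -397.7  124.9]
shift [-0.0087  0.007   0.864 ] rot [-0.0004 -0.0004 -0.0001]
```

View pics/w9.png

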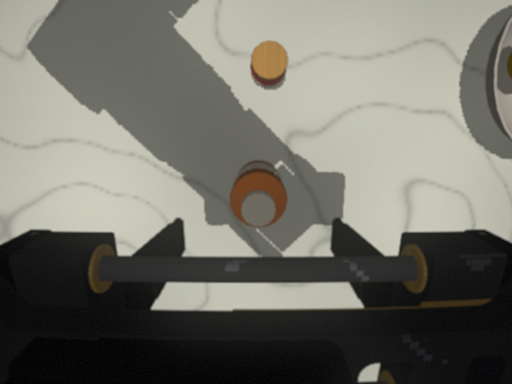

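Bottle at (258,198) between the fingers. Grip.

>>> arm_command(rows=[[[-0.006,-0.003,0.25,0,0,0,1],[-0.006,-0.003,0.5,0,0,0,1],[-0.006,-0.003,0.75,0,0,0,1],[-0.006,-0.003,0.85,0,0,0,1],[-0.006,-0.003,0.85,0,0,0,1],[-0.006,-0.003,0.85,0,0,0,1]]])

```text
t: 22.33
eef_pos: [499.4, -410.3, 246.7]
tcp_rot: [-3.14, -0.002, 1.572]
ft_force: [0.5, 0.2, 0.7]
opening: 1.0
grip_force: 0.0
```

>>> arm_command(rows=[[[0,0,0,0,0,0,-1],[0,0,0,0,0,0,-1],[0,0,0,0,0,0,-1],[0,0,0,0,0,0,-1],[0,0,0,0,0,0,-1],[0,0,0,0,0,0,-1],[0,0,0,0,0,0,-1],[0,0,0,0,0,0,-1]]])

```text
t: 23.0
eef_pos: [499.0, -411.4, 247.5]
tcp_rot: [3.141, 0.0, 1.571]
ft_force: [-0.6, 0.2, 2.0]
opening: 0.581
grip_force: 30.0
```

```bash
python3 - <<'E'
from h import *
s=state();print(s["t"],s["eef_pos"],s["tcp_rot"],s["opening"],s["grip_force"],s["ft_force"])
move([460.5,136.5,385],np.pi/2)
E
```

```text
23.0 [ 499.0145005  -411.36939324  247.45082001] [3.14140803e+00 9.58221062e-05 1.57095189e+00] 0.5811341496704343 30.000109073880594 [-0.58641111  0.15793794  2.00117974]
shift [ 3.6524 -0.256  -0.9174] rot [0. 0. 0.]
```

>>> arm_command(rows=[[[0,0,-0.3,0,0,0,-1],[0,0,-0.6,0,0,0,-1],[0,0,-0.9,0,0,0,-1],[0.2,0,-1,0,0,0,-1],[0.4,0,-1,0,0,0,-1],[0.6,0,-1,0,0,0,-1],[0.8,-0.1,-1,0,0,0,-1],[1,-0.2,-1,0,0,0,-1]]])

```text
t: 23.67
eef_pos: [468.5, -259.8, 396.8]
tcp_rot: [-3.141, -0.001, 1.572]
ft_force: [0.2, 1.3, -2.1]
opening: 0.578
grip_force: 30.0
```

>>> arm_command(rows=[[[0.2,0,0,0,0,0,-1],[0.4,0,0,0,0,0,-1],[0.6,0,0,0,0,0,-1],[0.8,0,0,0,0,0,-1],[1,-0.05,0,0,0,0,-1]]])

```text
t: 24.08
eef_pos: [461.7, -110.0, 397.0]
tcp_rot: [3.141, -0.0, 1.571]
ft_force: [0.3, 0.7, -1.9]
opening: 0.581
grip_force: 30.0
```

>>> arm_command(rows=[[[0.2,0,0,0,0,0,-1],[0.4,0,0,0,0,0,-1],[0.6,0,0,0,0,0,-1],[0.8,0,0,0,0,0,-1],[1,0,0,0,0,0,-1]]])

```text
t: 24.5
eef_pos: [461.0, 40.1, 397.1]
tcp_rot: [-3.141, -0.0, 1.571]
ft_force: [0.2, 0.6, -1.5]
opening: 0.582
grip_force: 30.0
```

>>> arm_command(rows=[[[0.2,0,0,0,0,0,-1],[0.4,0,0,0,0,0,-1],[0.55,0,0,0,0,0,-1],[0.65,0,0,0,0,0,-1],[0.65,0,0,0,0,0,-1],[0.65,0,0,0,0,0,-1]]])

```text
t: 25.0
eef_pos: [461.2, 136.6, 397.0]
tcp_rot: [-3.141, 0.0, 1.573]
ft_force: [0.2, -0.3, -2.5]
opening: 0.576
grip_force: 30.0
```

```bash
python3 - <<'E'
from h import *
im,Q=look((460,136),60,140,300,[460.5,137,247.5])
E
```

```text
t 25.0 [461.2 136.6 397. ] [-3.1409e+00  1.0000e-04  1.5728e+00] op 0.576 F [ 0.2 -0.3 -2.5] j [ 0.15  0.3   1.91 -0.    0.93  0.15]
13133 ((460.0671691894531, 161.0317840576172), 49.17362594604492) [194.9 251.  298.8] [412.1 116.  152.4] [508.  173.3 300. ]
shift [ 0.0067 -0.0047  0.9967] rot [-0.0001  0.      0.0002]
```

>>> arm_command(rows=[[[0,0,0.25,0,0,0,-1],[0.003,-0.003,0.5,0,0,0,-1],[0.003,-0.003,0.75,0,0,0,-1],[0.003,-0.003,0.92,0,0,0,-1],[0.003,-0.003,0.97,0,0,0,-1],[0.003,-0.003,0.985,0,0,0,-1],[0.003,-0.003,0.993,0,0,0,-1],[0.003,-0.003,0.993,0,0,0,-1],[0.003,-0.003,0.993,0,0,0,-1]]])

```text
t: 25.8
eef_pos: [461.3, 136.5, 249.7]
tcp_rot: [3.139, -0.0, 1.571]
ft_force: [-0.2, 0.2, -2.5]
opening: 0.582
grip_force: 30.0
```

```bash
python3 - <<'E'
from h import *
s=state();print(s["t"],s["eef_pos"],s["ft_force"])
E
```

```text
25.8 [461.25547879 136.52456371 249.69080338] [-0.20267369  0.15425404 -2.54175041]
```

Still about 2 mm up; lower a little, then release.

>>> arm_command(rows=[[[0,0,0.006,0,0,0,-1],[0,0,0.01,0,0,0,-1],[0,0,0.01,0,0,0,-1],[0,0,0.01,0,0,0,-1]]])

```text
t: 26.13
eef_pos: [461.0, 136.7, 247.4]
tcp_rot: [3.14, -0.0, 1.571]
ft_force: [-0.5, 0.4, 6.1]
opening: 0.58
grip_force: 30.0
```

>>> arm_command(rows=[[[0,0,0,0,0,0,1],[0,0,0,0,0,0,1],[0,0,0,0,0,0,1],[0,0,0,0,0,0,1],[0,0,-0.2,0,0,0,1],[0,0,-0.5,0,0,0,1],[0,0,-0.8,0,0,0,1],[0,0,-1,0,0,0,1],[0,0,-1,0,0,0,1],[0,0,-1,0,0,0,1]]])

```text
t: 26.97
eef_pos: [460.7, 136.6, 398.4]
tcp_rot: [3.138, -0.001, 1.571]
ft_force: [-0.2, 0.4, -1.0]
opening: 1.0
grip_force: 0.0
```

>>> arm_command(rows=[[[0.25,0,0,0,0,0,1],[0.5,0,0,0,0,0,1],[0.75,0,0,0,0,0,1],[1,0,0,0,0,0,1],[1,0,0,0,0,0,1]]])

```text
t: 27.38
eef_pos: [460.5, 291.2, 394.8]
tcp_rot: [-3.14, -0.0, 1.574]
ft_force: [-0.3, -0.2, -1.0]
opening: 1.0
grip_force: 0.0
```

>>> arm_command(rows=[[[0.25,-0.2,0,0,0,0,1],[0.5,-0.2,0,0,0,0,1],[0.75,-0.2,0,0,0,0,1],[1,-0.2,0,0,0,0,1],[1,-0.2,0,0,0,0,1]]])

```text
t: 27.8
eef_pos: [430.2, 441.2, 394.5]
tcp_rot: [-3.14, 0.0, 1.574]
ft_force: [-0.1, -1.4, -0.2]
opening: 1.002
grip_force: 0.0
```

```bash
python3 - <<'E'
from h import *
print(state()["t"],state()["eef_pos"])
im,d=read_camera("top"); Q=cloud(im,d,get_calibration("top")).reshape(-1,3); Q=Q[~np.isnan(Q[:,0])]
cv2.imwrite("pics/top1.png",cv2.resize(im[:,:,::-1],(800,600)))
im,d=read_camera("scene"); cv2.imwrite("pics/scene1.png",cv2.resize(im[:,:,::-1],(800,600)))
for n,c,lo,hi in (("coaster",(613,11),6,18),("tumbler",(613,11),88,106),("lid",(475,29),84,98),("knob",(475,29),107,122),("tonic",(460,136),114,130),("shaker",(544,252),64,80),("mug",(692,330),79,95)):
    P=Q[(np.hypot(Q[:,0]-c[0],Q[:,1]-c[1])<50)&(Q[:,2]>lo)&(Q[:,2]<hi)]
    if len(P)>3:print(n,len(P),cv2.minEnclosingCircle(P[:,:2].astype(np.float32)),np.median(P[:,2]))
E
```

```text
27.8 [430.24369835 441.22125169 394.48592105]
coaster 83 ((602.891357421875, 8.0614013671875), 32.54816436767578) 12.506335482626582
tumbler 81 ((611.5346069335938, 11.663530349731445), 28.799409866333008) 96.45007662780847
lid 357 ((475.62841796875, 29.82834815979004), 31.748422622680664) 90.69516532705097
knob 31 ((474.8193359375, 29.732280731201172), 8.59128475189209) 114.88742208219526
tonic 96 ((460.94012451171875, 135.16505432128906), 14.78138256072998) 122.99253935680156
shaker 50 ((543.139404296875, 252.8767852783203), 11.269606590270996) 68.88344258412474
mug 122 ((692.5723876953125, 328.50921630859375), 38.57169723510742) 84.5442977012832
```

View pics/scene1.png

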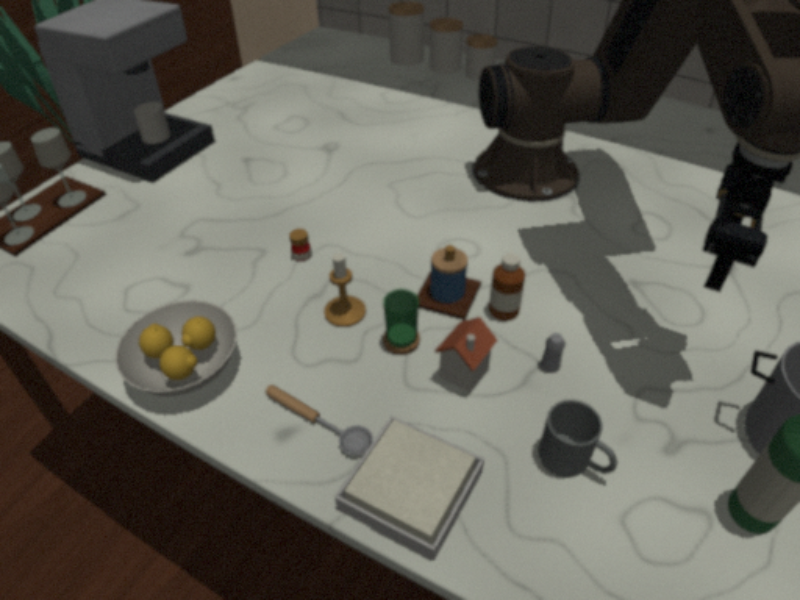

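Everything stands in place: tumbler on coaster (402,320), lidded jar on the trivet (448,280), bottle (507,290). The shaker and mug have not moved. Handing in.

```bash
python3 -c "
from cell import *
print(job_done())"
```

```text
the job is handed in; nothing more can be done
None
```

The drinks corner is set out and handed in at about 28 s of the 136 s: in the last camera check every piece stood upright and within tolerance, and the shaker and mug had not moved. The judging itself returned no result.

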